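# Slide the parts washer's draining shelf into its notches

## Robot

A 6-joint arm with a two-finger parallel gripper is mounted at the origin on the work surface. World frame = base frame: x ahead of the robot, y to its left, z up, the work surface at z = 0. Lengths are in m, angles in degrees, forces in N, time in s.
With the tool pointing down it reaches from about 0.3 to 0.75 m from the base axis. Payload 8.5 kg.
Tool frame: the origin (TCP) lies at the very end of the fingers, on their centre line; the grasp point (between the pads) lies 19 mm behind it; z points along the fingers, y is the direction in which the jaws open and shut (so a half turn about z gives the same grasp; the last joint's range is limited). The gripper opens to 88 mm and grips with 3 to 60 N. Pads are 18 mm wide; open, the fingers measure 123 mm over their backs; the gripper's body (75 mm by 187 mm) begins 45 mm behind the grasp point.
Start: joints at [59.685, 21.807, 74.336, -0, 83.858, -12.336], TCP at [0.17, 0.523, 0.239] pointing down, gripper open.
Joint ranges: [-178.18, 178.18], [-50.72, 133.34], [12.68, 142.11], [-81.47, 261.47], [9.98, 163.14], [-165.26, 165.26]. Speed limits (degrees/s): [136.94, 136.94, 180, 180, 180, 180].

## Interface

Orientations are given as a 3x3 rotation matrix whose columns are the frame's x, y, z axes.
In Python, from cell import arm gives the robot as it stands. Calls block until the motion is done:
- arm.movep(position, orientation): joint-space move of the TCP to a pose.
- arm.servo_line(position, orientation=None, velocity=0.15, guard=None): straight line of the TCP; orientation=None keeps the orientation; velocity is the mean speed in m/s. With guard (N) it stops when the force on the tool has changed by that much, and returns True; else False.
- arm.movej(angles): joint-space move.
- arm.gripper_to(opening): finger opening in m; the grip force is fixed at half the most; returns when the fingers have stopped.
- arm.hold(seconds).
- arm.ik(position, orientation): joint angles nearest the present ones, or None.
- arm.state(): the state.
- arm.camera(name): name is "scene" or "top" or "wrist"; returns a dict with "img" (400x640x3 uint8, red, green, blue), "range_z" (400x640 float32, m along the optical axis (not along the pixel's ray), 0 where there is no reading), "vertical_fov" (degrees; the focal length in pixels is half the picture's height over the tangent of half this angle, whatever the lens; pixels are square), "cx", "cy" (the principal point, pixels), "extrinsics" (4x4, takes a point from camera to world coordinates). Camera axes: x right, y up, looking along -z (the intrinsics and any distortion apply to the point x, -y, -z); pixel columns grow to the right and rows downward; lengths in m; the calibration is good to about 2 mm. A picture is of the moment at which its call begins.
A pose or a line that the arm cannot do raises arm.PlanningError and nothing moves.
- arm.hand_in(): hands the job in, once; it reports no verdict.
The state is a dict: "time_s": time; "joint_pos": joint angles; "joint_vel": joint speeds; "joint_efforts": joint torques, N m; "eef_pos": TCP position; "orientation": TCP orientation; "wrist_force": force on the tool from outside, world axes, zero at the start; "torque": the same for the moment, N m; "gripper_width": finger opening in m.
Only numpy, scipy, OpenCV 4.12 (cv2) and the standard library are available. Lean on these libraries where they do the work, as an engineer would, in place of code of your own. Each camera call takes 0.05 s, during which the arm holds its last target. There are 200 camera calls.

## Task

In the red parts washer, push the draining shelf along its rails towards the pump end until you feel both of its cross rods drop into the rail notches, so that it lies level and located, then take your hand away. Push gently with the fingertips: do not lift the shelf or force it once it has dropped, keep the piston and the sprocket on it with the piston upright, and leave everything else where it is.

Things in the scene. Friction and masses are not known exactly. Their poses are not given: they have to be found in the camera images.
- washer: fixed bench-top parts washer, an open red steel tub with a black pump housing outside its -y end. Origin: centre of its underside; x across the tub (away from the robot at yaw 0), y along its length, z up. Tub 360 (x) by 520 (y) mm outside, walls 6 mm, rim at z = 175 mm, inner floor at z = 24 mm. Pump housing to y = -315 mm, z = 140 mm
- notch (a point): one of four rail notches: the washer's far (+x), pump-end one, middle of its mouth (washer frame 159, -205, 150 mm). A steel rail 30 mm wide, top at z = 150 mm, runs along the inside of both long walls (x 144 to 174 mm either side). Each rail has two notches, 17 mm wide along y, 12 mm deep, centred at washer y = -205 and -5 mm
- seat (a point): fixed point of the washer: where the shelf's origin lies when all four rod ends rest on the notch floors (washer frame 0, -105, 138 mm); axes parallel to the washer's. The shelf slides along this frame's -y to reach it
- spout (a point): nozzle end of the fixed gooseneck spout at the far pump-end corner of the tub (washer frame 135, -220, 196 mm); its pipe arches to z = 240 mm
- shelf: loose aluminium draining shelf, about 0.6 kg, perforated deck 280 (x) by 220 (y) mm. Origin: centre, level with the underside of its rods; axes as the washer's. Deck top at z = 14 mm; end lips 4 mm thick at y = -110 and +110 mm reach z = 42 mm, side lips z = 30 mm. Starts 60 to 140 mm on the +y side of the seat, riding 12 mm above it; sliding it loaded takes about 4 to 12 N
- rod (a point): middle of the shelf's +y cross rod, on its axis. Two steel rods of 10 mm diameter, 343 mm long, lie along x under the deck at shelf y = -100 and +100 mm, their ends riding on the rails (2.5 mm side play at each end). At the notches they drop 12 mm; then about 3.5 mm of play either way along y remains and the notches stop the shelf hard
- push_lip (a point): point on the outer face of the shelf's +y end lip, mid-width, 34 mm above the shelf's origin and 8 mm below the lip's top; moves with the shelf. At the start at least 90 mm of free space lies between this lip and the tub's end wall
- piston: loose aluminium piston standing crown up on the shelf's deck, 72 mm diameter, 56 mm high, 0.22 kg. Origin: centre of its underside
- sprocket: loose steel sprocket lying flat on the shelf's deck, 108 mm over the teeth, 8 mm thick, hub 13 mm high, 0.22 kg. Origin: centre of its underside
- brush: loose cleaning brush lying on the tub's floor under the open part, 190 mm long; stays there
- spray_can: loose spray can standing on the bench beside the washer, 66 mm diameter, 185 mm high; stays there. Origin: centre of its underside
- mug: loose white mug standing on the bench beside the washer, 82 mm diameter, 95 mm high; stays there. Origin: centre of its underside
- barrel: loose finned engine cylinder standing on the bench beside the washer, 100 by 100 mm, 110 mm high; stays there. Origin: centre of its underside
- wrench: loose wrench lying on the bench on the robot's right, 200 mm long; stays there
Mind the look-alikes: they are no part of the job. Of the things like the sprocket, leave any that is pink, turquoise or yellow; of the rest the larger one is meant.

How it is judged (in metres and radians):
On the way, in this order (a step that is already met when the one before it is completed fails the run):
1. the fingers slide the shelf along, still riding on top of its rails (distance of shelf from where it was at the start of the episode above 0.02 m and z of shelf in the frame of seat above 0.009 m and contact force between the fingers and shelf above 0.3 N), for 0.05 s.
2. both rods have dropped into their notches (z of shelf in the frame of seat below 0.003 m and y of shelf in the frame of seat between -0.006 and 0.006 m), for 0.2 s.
At the end, for the whole second after the job is handed in: the shelf rests with all rod ends down in the notches (within 3 mm of the seat's height, 6 mm along the rails, level within 0.02 rad), at rest, with the piston upright and the sprocket still on its deck (all of step 2 and angle between shelf's own z axis and vertical below 0.02 rad and linear speed of each of shelf, piston, sprocket below 0.01 m/s and z of each of piston, sprocket in the frame of shelf above 0.01 m and angle between piston's own z axis and vertical below 0.1 rad); the robot touches nothing.
It fails at once if the shelf is lifted off its rails or tipped up (z of shelf in the frame of seat above 0.024 m or angle between shelf's own z axis and vertical above 0.15 rad).
It fails at once if the shelf is forced (more than 45 N from the fingers) (contact force between the fingers and shelf above 45 N).
It fails at once if the piston or sprocket is lifted, knocked over or pushed off the shelf (z of any of piston, sprocket in the frame of shelf above 0.035 m or z of any of piston, sprocket in the frame of shelf below 0.005 m or angle between piston's own z axis and vertical above 0.5 rad).
It fails at once if a bystander is disturbed (moved more than 30 mm) (distance of any of brush, spray_can, mug, barrel, wrench from where it was at the start of the episode above 0.03 m).
It also fails if it takes over 38 s, if anything falls off the work surface, if the arm or the gripper's body presses on something with over 40 N, if the wrist force passes 120 N, or if a joint passes its speed limit or range.

## Working session

There is one attempt and no reset: what is moved stays moved. The work goes in short steps, each a Python script; the robot and the scene stay as the last script left them, time stands still between calls to the robot, and variables do not carry over. Pictures are saved under pics/ and viewed, about 8 in all and at most 12, crops included, and the job is handed in when it is done.

```bash
mkdir -p pics; ls; cat > h.py <<'E'
import numpy as np,cv2
from cell import arm
def snap(n,name):
    c=arm.camera(n); cv2.imwrite(f'pics/{name}.png',c['img'][:,:,::-1]); np.savez(f'pics/{name}.npz',**c); return c
def load(name): return dict(np.load(f'pics/{name}.npz',allow_pickle=True))
def cloud(c):
    h,w=c['range_z'].shape; f=h/2/np.tan(np.radians(float(c['vertical_fov']))/2)
    v,u=np.mgrid[:h,:w]; z=c['range_z']; 
    P=np.stack([(u-c['cx'])/f*z,-(v-c['cy'])/f*z,-z],-1)
    return P@c['extrinsics'][:3,:3].T+c['extrinsics'][:3,3]
E
python3 - <<'E'
from h import *
for n in('top','scene'):
    c=snap(n,n+'0'); print(n,c['vertical_fov'],c['cx'],c['cy'],[k for k in c],c['extrinsics'].round(3).tolist(),(c['range_z']>0).mean())
print(arm.state())
E
```

```text
pics
top 48.39683079023811 319.9903895260933 192.139101964739 ['img', 'range_z', 'vertical_fov', 'cx', 'cy', 'extrinsics'] [[-0.028, 0.994, -0.109, 0.28], [-1.0, -0.027, 0.016, 0.004], [0.013, 0.109, 0.994, 1.816], [0.0, 0.0, 0.0, 1.0]] 0.995984375
scene 54.191782710702896 318.008947444134 203.86312578402405 ['img', 'range_z', 'vertical_fov', 'cx', 'cy', 'extrinsics'] [[0.582, -0.577, 0.573, 1.19], [0.813, 0.411, -0.412, -0.542], [0.002, 0.706, 0.709, 1.021], [0.0, 0.0, 0.0, 1.0]] 0.99581640625
{'time_s': 0.1, 'joint_pos': array([ 5.96862775e+01,  2.18379809e+01,  7.43766333e+01, -1.28021107e-03,
        8.38557314e+01, -1.23349420e+01]), 'joint_vel': array([ 0.00375701, -0.0756991 , -0.16794207,  0.11710599,  0.0068164 ,
       -0.00791312]), 'joint_efforts': array([ 3.71988950e-03, -4.38652074e+01, -2.24917066e+01,  7.14923604e-02,
        3.42291780e-02, -2.15206097e-05]), 'eef_pos': array([0.16964954, 0.52294553, 0.23821376]), 'orientation': array([[-9.51171566e-01,  3.08662100e-01, -6.00516243e-04],
       [ 3.08662591e-01,  9.51170993e-01, -1.07110992e-03],
       [ 2.40582593e-04, -1.20416620e-03, -9.99999246e-01]]), 'wrist_force': array([-0.61036112, -0.35991139,  0.33737704]), 'torque': array([ 0.01933592, -0.02118355,  0.03162866]), 'gripper_width': 0.08821227782554833}
```

View pics/top0.png

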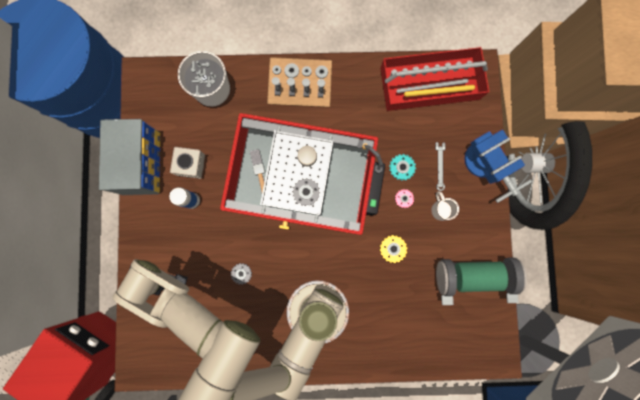

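View pics/scene0.png

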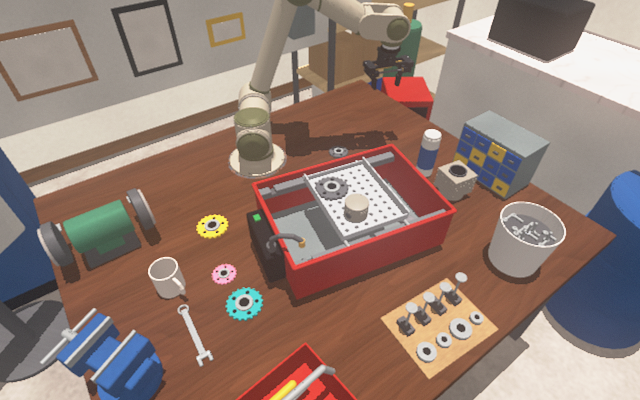

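The top view shows the red tub (about 222–378, 115–232), with the pump at its right end and the spout at (375,155). The white shelf is at (297,172), carrying the piston at (307,155) and a grey sprocket at (306,191).

Sprocket candidates: grey on the shelf (306,191), small grey (241,273), turquoise (403,166), pink (404,198), yellow (393,249). The one on the shelf fits, since it is grey and the larger of the two greys. I'll confirm that in a crop.

```bash
python3 - <<'E'
from h import *
c=load('top0');P=cloud(c);im=c['img'].astype(int)
cv2.imwrite('pics/crop1.png',cv2.resize(c['img'][105:290,205:390,::-1],None,fx=3.2,fy=3.2,interpolation=cv2.INTER_CUBIC))
def rect(m,n):
    q=P[m][:,:2].astype(np.float32); r=cv2.minAreaRect(q*1000); print(n,len(q),r,'z',np.percentile(P[m][:,2],[5,50,95]).round(4)); return r
v,u=np.mgrid[:400,:640]
box=(u>210)&(u<385)&(v>105)&(v<240)
red=(im[...,0]>1.8*im[...,1])&(im[...,0]>120)
Z=P[...,2]
rect(box&red&(Z>.165)&(Z<.185),'rim')
def big(m):
    n,l,s,_=cv2.connectedComponentsWithStats(m.astype(np.uint8)); return l==1+s[1:,4].argmax()
white=box&(im.min(-1)>140)
rect(big(white&(Z>.155)&(Z<.2)),'shelf white')
w=big(white&(Z>.155)); print(np.histogram(Z[w],bins=np.arange(.15,.21,.004)))
m=big(box&(Z>.205)&(u<340)&(u>285)); rect(m,'piston')
for (x,y) in [(306,191),(241,273)]:
    print(P[y-3:y+4,x-3:x+4].reshape(-1,3).mean(0).round(3))
E
```

```text
rim 1648 ((535.2421875, 53.891265869140625), (535.0307006835938, 375.4643859863281), 78.38504791259766) z [0.1681 0.1751 0.1817]
shelf white 4127 ((536.54638671875, 63.25745391845703), (225.5724334716797, 340.6562194824219), 78.33753204345703) z [0.1578 0.1656 0.1871]
(array([   0,  236,  738, 1236,  912,  379,  227,  117,   68,   73,   86,
         53,    8,    1]), array([0.15 , 0.154, 0.158, 0.162, 0.166, 0.17 , 0.174, 0.178, 0.182,
       0.186, 0.19 , 0.194, 0.198, 0.202, 0.206]))
piston 306 ((454.40570068359375, 29.623313903808594), (65.73816680908203, 346.7662048339844), 88.40914154052734) z [0.2126 0.2188 0.2249]
[0.466 0.03  0.178]
[0.162 0.3   0.01 ]
```

View pics/crop1.png

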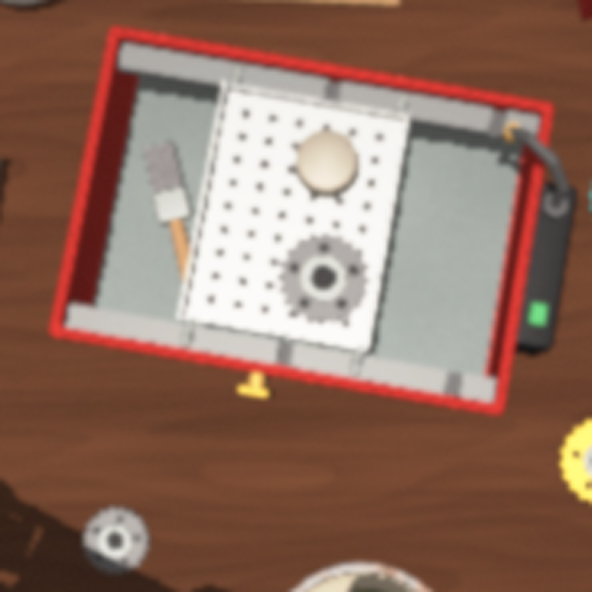

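The crop confirms it: the larger grey sprocket lies on the shelf and the small one is on the bench. Two notches are visible on each rail. The shelf's -y rod is already past the middle notches, and its +y lip is the left one. The rim fit gives a centre of (0.535, 0.054) and a yaw of about -11.6°. Next I'll move above the space behind the lip and take a close look.

```bash
cat >> h.py <<'E'
C=np.array([.5352,.0539]); a=np.radians(78.385-90)
ex=np.array([np.cos(a),np.sin(a)]); ey=np.array([-np.sin(a),np.cos(a)])
def W(x,y,z): return np.r_[C+x*ex+y*ey,z]
def toW(P): d=P[...,:2]-C; return np.stack([d@ex,d@ey,P[...,2]],-1)
def R(s):
    y=np.r_[s*ex,0.]; z=np.array([0,0,-1.]); return np.stack([np.cross(y,z),y,z],1)
E
python3 - <<'E'
from h import *
p=W(0,.185,.32); q=arm.state()['joint_pos']
best=min((1,-1),key=lambda s:(lambda j:9e9 if j is None else np.abs(j-q).max())(arm.ik(p,R(s))))
print(best,p,arm.ik(p,R(best)))
arm.movep(p,R(best)); s=arm.state();print(s['time_s'],s['eef_pos'],s['wrist_force'])
c=snap('wrist','wr1'); snap('top','top1'); print(c['vertical_fov'],c['extrinsics'].round(3).tolist())
E
```

```text
1 [0.57244686 0.23511168 0.32      ] [ 1.13834862e+01  2.70211067e+01  5.26598884e+01 -2.54444375e-14
  1.00319005e+02  2.29984862e+01]
1.925 [0.57186094 0.23604657 0.31999418] [-0.47578198  0.20422314  0.41260234]
61.163637253657676 [[0.98, 0.189, 0.064, 0.588], [-0.2, 0.929, 0.312, 0.318], [-0.0, -0.319, 0.948, 0.468], [0.0, 0.0, 0.0, 1.0]]
```

View pics/wr1.png

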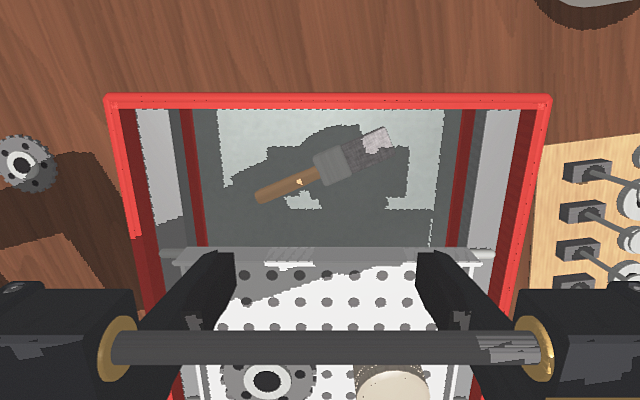

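The wrist view shows the far-end rim at row ~100, the shelf's +y lip at rows ~245–268 and its rod ends at (165,255) and (490,255). The gap behind the lip is free, with the brush below it. I'll measure the lip and rim in the washer frame.

```bash
python3 - <<'E'
from h import *
c=load('wr1');Q=toW(cloud(c));im=c['img'].astype(int);X,Y,Z=Q[...,0],Q[...,1],Q[...,2]
red=(im[...,0]>1.8*im[...,1])&(im[...,0]>110)
r=red&(abs(Z-.175)<.006)
v,u=np.mgrid[:400,:640]
e=r&(v<112)&(u>130)&(u<530); f=np.polyfit(X[e],Y[e],1); print('end rim y',np.percentile(Y[e],[2,50,98]).round(4),'slope',f.round(4),'z',np.median(Z[e]).round(4))
for n,m in(('near',r&(v>120)&(u<320)),('far',r&(v>120)&(u>320))):print(n,m.sum(),np.percentile(X[m],[2,50,98]).round(4),np.polyfit(Y[m],X[m],1).round(4))
l=(v>235)&(v<290)&(u>245)&(u<410)
for lo in np.arange(.14,.205,.006):
    m=l&(Z>lo)&(Z<lo+.006); 
    if m.sum()>30: print(lo.round(3),m.sum(),np.percentile(Y[m],[5,50,95]).round(4))
t=(v>235)&(v<275)&(u>195)&(u<450)&(Z>.180)&(Z<.2); print('lip',t.sum(),np.polyfit(X[t],Y[t],1),np.percentile(X[t],[1,99]))
E
```

```text
end rim y [0.2541 0.2604 0.2666] slope [-1.000e-04  2.603e-01] z 0.1769
near 2654 [-0.1852 -0.1789 -0.1735] [-0.0074 -0.1776]
far 2892 [0.1734 0.1784 0.1852] [0.0022 0.1781]
0.158 229 [0.0762 0.1198 0.1204]
0.164 4239 [0.0746 0.0885 0.12  ]
0.17 472 [0.1194 0.1199 0.1205]
0.176 481 [0.1194 0.12   0.1206]
0.182 492 [0.1195 0.12   0.1206]
0.188 954 [0.1162 0.1196 0.1207]
0.194 156 [0.1165 0.1185 0.1206]
lip 1986 [-0.00286054  0.11932345] [-0.08655905  0.08074872]
```

The washer frame agrees to ~3 mm: end rim at y = 0.260, sides at ±0.178. The lip's outer face is at y = 0.120 and its top at z ≈ 0.192, as expected. So the shelf has about 115 mm to travel. I'll descend, find contact, then slide to a point short of the notches.

```bash
python3 - <<'E'
from h import *
def rep(t): s=arm.state(); print(t,round(s['time_s'],2),toW(s['eef_pos']).round(4),(s['wrist_force'][:2]@ey).round(2),s['wrist_force'].round(2),flush=True)
O=R(1)
g=arm.servo_line(W(0,.170,.172),O,.12,guard=8); rep(('down',g))
if not g:
    g=arm.servo_line(W(0,.105,.172),O,.03,guard=3); rep(('contact',g))
    if g:
        y0=toW(arm.state()['eef_pos'])[1]
        g=arm.servo_line(W(0,y0-.05,.172),O,.04,guard=18); rep(('slide',g))
        snap('wrist','wr2')
E
```

```text
('down', False) 3.42 [0.0003 0.1702 0.1727] -0.25 [-0.31 -0.19  0.62]
('contact', True) 4.73 [-0.0002  0.1293  0.1716] 0.02 [-0.3   0.08  1.52]
('slide', False) 6.15 [1.000e-04 7.920e-02 1.722e-01] 1.43 [-0.39  1.54 -0.58]
```

View pics/wr2.png

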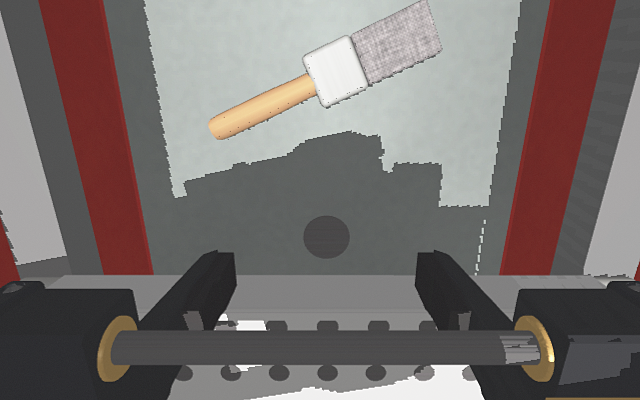

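The shelf slid 50 mm with the fingers still on the lip and the brush untouched. It is level and straight. I'll continue to just short of the notches, then creep with a low guard and log the force.

```bash
python3 - <<'E'
from h import *
def rep(t): s=arm.state(); print(t,round(s['time_s'],2),toW(s['eef_pos']).round(4),(s['wrist_force'][:2]@ey).round(2),s['wrist_force'].round(2),flush=True)
O=R(1)
g=arm.servo_line(W(0,.034,.172),O,.04,guard=18); rep(('slide',g))
y=.034
while y>.009 and not g:
    y-=.003; g=arm.servo_line(W(0,y,.172),O,.015,guard=13); rep(('creep',y,g))
snap('wrist','wr3'); snap('scene','sc3')
c=load('wr3');Q=toW(cloud(c));X,Y,Z=Q[...,0],Q[...,1],Q[...,2]
m=(abs(X)<.03)&(Z>.13)&(Z<.2)&(Y>-.03)&(Y<.05)
t=m&(Y>-.002); print('n',t.sum(),'Z',np.percentile(Z[t],[2,50,98]).round(4),'Y',np.percentile(Y[t],[5,50,95]).round(4))
E
```

```text
('slide', False) 7.48 [1.000e-04 3.410e-02 1.722e-01] 3.81 [-0.03  3.9   0.3 ]
('creep', 0.031000000000000003, False) 7.83 [0.     0.0311 0.1721] 4.45 [0.71 4.4  0.67]
('creep', 0.028000000000000004, False) 8.18 [1.000e-04 2.810e-02 1.721e-01] 4.77 [0.76 4.71 1.44]
('creep', 0.025000000000000005, False) 8.53 [1.000e-04 2.510e-02 1.721e-01] 4.18 [1.3  4.   1.45]
('creep', 0.022000000000000006, False) 8.88 [-0.      0.0214  0.1719] 0.04 [ 0.35 -0.03  0.1 ]
('creep', 0.019000000000000006, False) 9.23 [0.     0.0188 0.172 ] 0.14 [ 1.02 -0.07  0.34]
('creep', 0.016000000000000007, False) 9.58 [0.     0.0161 0.172 ] 0.79 [ 1.1   0.58 -0.82]
('creep', 0.013000000000000008, False) 9.93 [-0.      0.0134  0.172 ] 4.04 [ 0.69  3.98 -0.54]
('creep', 0.010000000000000009, False) 10.28 [-0.      0.0111  0.172 ] 8.74 [3.37 8.23 0.05]
('creep', 0.007000000000000009, True) 10.5 [-1.00e-04  1.12e-02  1.72e-01] 3.86 [1.13 3.71 2.45]
n 4443 Z [0.1508 0.1704 0.1822] Y [-0.001   0.001   0.0016]
```

```bash
python3 -c "
import cv2;a=cv2.imread('pics/wr3.png');b=cv2.imread('pics/sc3.png')[130:310,230:480];cv2.imwrite('pics/v3.png',cv2.resize(b,None,fx=3,fy=3,interpolation=cv2.INTER_CUBIC))"
```

```text
(no output)
```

View pics/v3.png

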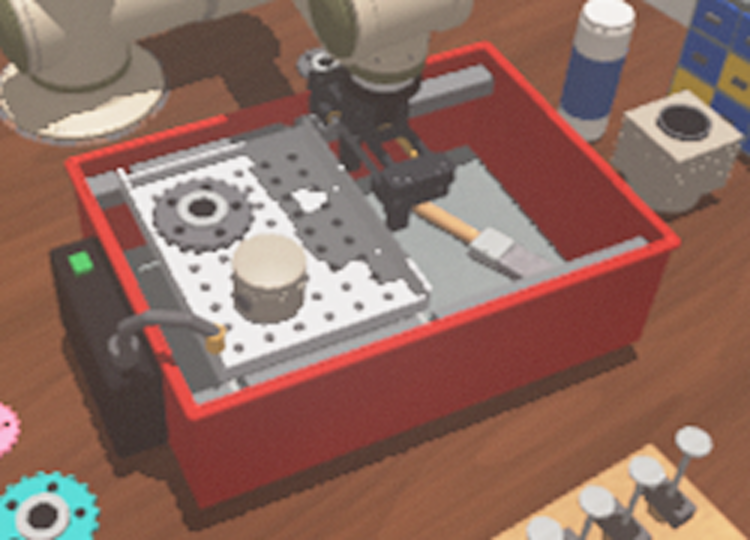

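I felt the drop: the force fell from 4 N to 0 at TCP y ≈ 0.022, followed by the hard stop at 0.011. The lip top is now at z ≈ 0.181, down from 0.192, and the piston (270,275) and sprocket (203,210) are on the deck. I'll back away along +y, rise, and check that the shelf is level.

```bash
python3 - <<'E'
from h import *
O=R(1)
arm.servo_line(W(0,.06,.172),O,.08); arm.servo_line(W(0,.10,.32),O,.15)
snap('wrist','wr4')
arm.movep(W(-.05,.30,.36),O); s=arm.state(); print(s['time_s'],s['wrist_force'].round(2))
snap('top','top4'); snap('scene','sc4')
for n in('wr4','top4'):
    c=load(n);Q=toW(cloud(c));X,Y,Z=Q[...,0],Q[...,1],Q[...,2];im=c['img'].astype(int)
    m=(abs(X)<.12)&(Y<.002)&(Y>-.21)&(abs(Z-.152)<.01)&(im.min(-1)>130)
    if m.sum()>100:
        A=np.c_[X[m],Y[m]+.105,np.ones(m.sum())]; print(n,'deck',m.sum(),np.linalg.lstsq(A,Z[m],rcond=None)[0].round(4))
    l=(abs(X)<.08)&(Z>.165)&(Z<.195)&(Y>-.02)&(Y<.03);print('lip y,z',np.percentile(Y[l],[5,95]).round(4),np.percentile(Z[l],97).round(4))
    p=(abs(Z-.208)<.008)&(abs(X)<.12)&(Y<0)&(Y>-.2);print('piston top',p.sum(),np.median(Q[p],0).round(3))
c=load('top4')['img'];a=cv2.resize(c[105:245,210:390,::-1],(540,420))
cv2.imwrite('pics/v4.png',a)
E
```

```text
13.4333 [-0.42 -0.7  -0.44]
wr4 deck 10252 [-0.0123 -0.0217  0.1552]
lip y,z [-0.0025  0.0019] 0.1823
piston top 755 [ 0.062 -0.106  0.206]
top4 deck 2802 [-0.006  -0.0091  0.153 ]
lip y,z [-0.0034  0.0012] 0.1885
piston top 275 [ 0.063 -0.135  0.207]
```

View pics/v4.png

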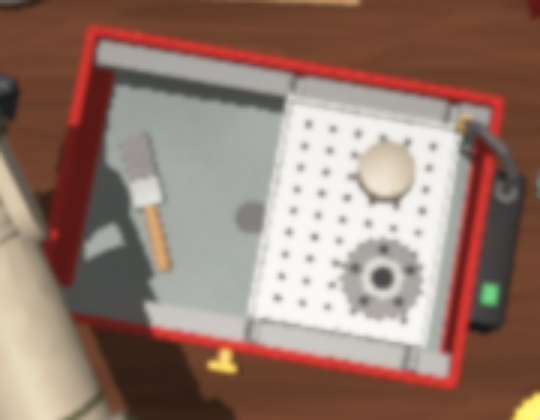

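The shelf now covers all four notches, its lip is at y ≈ 0.002 (shelf about -3 mm from seat) and the deck is at z ≈ 0.153. The wrist-view slope (0.022) is borderline, so I'll check it against the fixed rails and the rim in the same picture before handing in.

```bash
python3 - <<'E'
from h import *
def fit(Q,m):
    q=Q[m]; z=q[:,2]; k=np.ones(len(z),bool)
    for _ in range(5):
        f=np.linalg.lstsq(np.c_[q[k,0],q[k,1]+.105,np.ones(k.sum())],z[k],rcond=None)[0]
        r=z-np.c_[q[:,0],q[:,1]+.105,np.ones(len(z))]@f; k=abs(r)<2.5*1.48*np.median(abs(r))
    return k.sum(),f.round(4)
for n,y0,z0 in(('top0',.01,.164),('top4',-.108,.152),('wr4',-.108,.152)):
    c=load(n);Q=toW(cloud(c));X,Y,Z=Q.transpose(2,0,1);im=c['img'].astype(int)
    print(n,'deck',fit(Q,(abs(X)<.12)&(abs(Y-y0)<.1)&(abs(Z-z0)<.02)&(im.min(-1)>100)))
    red=(im[...,0]>1.8*im[...,1])&(im[...,0]>110)
    print(n,'rim',fit(Q,red&(abs(Z-.175)<.015)&(abs(abs(X)-.178)<.008)&(abs(Y)<.25)))
    for s in(-1,1):
        b=(abs(X-s*.159)<.01)&(abs(Z-.15)<.012)
        for yc in(-.195,.105): 
            m=b&(abs(Y-yc)<.1 if yc>0 else abs(Y-yc)<.03); 
            if m.sum()>20: print(' rail',s,yc,m.sum(),np.median(Z[m]).round(4))
    d=[(sx,sy,np.median(Z[(abs(X-sx*.10)<.03)&(abs(Y-y0-sy*.08)<.02)&(abs(Z-z0)<.02)]).round(4)) for sx in(-1,1) for sy in(-1,1)];print(d)
E
```

```text
top0 deck (np.int64(2949), array([-0.0177, -0.0225,  0.1681]))
top0 rim (np.int64(857), array([ 0.0006, -0.0008,  0.1756]))
 rail -1 -0.195 74 0.1488
 rail -1 0.105 283 0.1496
 rail 1 -0.195 69 0.1502
 rail 1 0.105 259 0.1503
[(-1, -1, np.float64(0.1683)), (-1, 1, np.float64(0.1634)), (1, -1, np.float64(0.1647)), (1, 1, np.float64(0.1637))]
top4 deck (np.int64(2905), array([-0.0149, -0.0204,  0.1537]))
top4 rim (np.int64(751), array([-0.001 , -0.0017,  0.1753]))
 rail -1 -0.195 81 0.1487
 rail -1 0.105 280 0.1496
 rail 1 -0.195 70 0.1498
 rail 1 0.105 273 0.1504
[(-1, -1, np.float64(0.1563)), (-1, 1, np.float64(0.1517)), (1, -1, np.float64(0.1526)), (1, 1, np.float64(0.1526))]
wr4 deck (np.int64(11159), array([-0.0142, -0.0296,  0.1552]))
wr4 rim (np.int64(8627), array([-0.0003,  0.0017,  0.1765]))
 rail -1 -0.195 132 0.1512
 rail -1 0.105 4310 0.1517
 rail 1 -0.195 123 0.1512
 rail 1 0.105 4322 0.1516
[(-1, -1, np.float64(0.1529)), (-1, 1, np.float64(0.1534)), (1, -1, np.float64(0.1532)), (1, 1, np.float64(0.1534))]
```

The slope comes from the sprocket and piston sitting in the fit; the same slope appears in the picture taken before the push. In the wrist view the four deck corners lie within 0.5 mm of each other (0.1529–0.1534), so the shelf is level and seated.

```bash
python3 -c "
from h import *
arm.hold(.3); print(arm.state()['time_s'], arm.hand_in())"
```

```text
the job is handed in; nothing more can be done
13.8333 None
```

The shelf is seated: I pushed it about 118 mm along the rails with the open fingertips on its +y lip until it dropped into the notches. I then took the hand away and handed the job in at 13.8 s.

- **Feel:** sliding took about 4–5 N. The force fell to zero at the drop and rose again at the notch stop. The highest reading taken was 9 N; the last creep ended on its 13 N guard.
- **Position:** the lip top went from z ≈ 0.192 to about 0.181 m, and the deck is at about 0.153 m (0.152 expected). The shelf rests about 3 mm past the seat along -y, at the end of its play. My washer frame is only good to about 3 mm, so I rely on the felt stop for this.
- **Level:** in the wrist view the four deck corners agree within 0.5 mm.
- **Load and surroundings:** in the last top view the piston is upright and the sprocket lies on the deck. Nothing in the pictures I viewed looked disturbed, but I did not measure the bystanders.

**Checks that disagreed:**
- Plane fits of the deck gave slopes of 0.009–0.030. The same slope appeared in the picture taken before the push, so I put it down to the piston and sprocket being in the fit.
- In the coarser top view, one corner (sprocket side, pump end) reads about 4 mm high, as it did before the push.
- The top camera's lip-top reading after the push was 0.1885 m, which I discounted as noise in favour of the closer wrist view.

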